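Refit the burner ring and hold the hob knob in for a spark test

ROBOT

A 7-joint arm with a two-finger parallel gripper is mounted at the origin on the work surface. World frame = base frame: x ahead of the robot, y to its left, z up, the work surface at z = 0. Lengths are in m, angles in rad, forces in N, time in s.
With the tool pointing down it reaches from about 0.4 to 0.875 m from the base axis. Payload 19.3 kg.
Tool frame: the origin (TCP) lies on the centre line of the jaws, within the pads' length; the fingertips stand 17 mm ahead of it and the grasp point (between the pads) lies 2 mm behind it; y points along the fingers, x is the direction in which the jaws open and shut, and the axes are right-handed (so a half turn about y gives the same grasp; the last joint's range is limited). The gripper opens to 85 mm and grips with 20 to 120 N. Pads are 22 mm wide; open, the fingers measure 114 mm over their backs; the gripper's body (76 mm by 85 mm) begins 54 mm behind the grasp point. The pads swing forward as they close: fully open they stand 13 mm farther back than shut.
Start: joints at [-1.361, 0.521, -0.036, 1.599, 0.021, 1.021, -0.113], TCP at [0.173, 0.601, 0.248] pointing down, gripper open.
Joint ranges: [-2.91, 2.91], [-0.3, 2.13], [-1.5, 1.42], [0.17, 2.43], [-1.26, 4.41], [0.16, 1.93], [-2.52, 2.52]. Speed limits (rad/s): [1.89, 1.89, 2.39, 2.39, 3.01, 3.01, 3.01].

INTERFACE

Orientations are given as a unit quaternion [x, y, z, w].
In Python, from workcell import ctrl gives the robot as it stands. The module is installed in compiled form; this text tells all that it offers.
- The arm moves only by the shell command python3 -m handwheel 'ROWS' [FORCE]. ROWS is JSON, a list of rows, each a list of 3 entries, a list of its own where there are three numbers: the closure in counts, from 0 (fully open) to 255 (shut), then the shift along the tool's x, y, z in units of 25 mm (1.0 is 25 mm), then the turn about the tool's y in units of 6 degrees (1.0 is 6 degrees). In form: [[grip, [tx, ty, tz], spin], ...]. A call has exactly 8 rows; each row is the pose to reach, as a shift and turn from the pose commanded when the call began, along the tool's axes at that moment; what a row does not reach only later rows make up. A row lasts 1/12 s, in which the tool goes at most 41.7 mm and 7.16 degrees, less where a joint would pass 70% of its speed; a pose out of reach is approached as far as the arm can. A call with a gripper value outside its range is refused whole. The fingers move at their own pace and stop on an object; FORCE is the grip in N (left out, the last holds). Time passes only in rows, so rows that repeat a pose let the fingers close, or fill a call up. It gives the time, the measured TCP pose, the force and the opening at its end, in the units of the state.
- ctrl.sense(): the state, without advancing time (a new reading comes with each control period).
- ctrl.grab_frame(name): name is "scene" or "side" or "wrist"; returns the picture (420x560x3 uint8, red, green, blue); there is no depth.
- ctrl.camera_params(name): a dict with "mtx" (3x3 intrinsics, pixels), "rvec" (rotation vector, rad) and "tvec" (3), from world to camera coordinates, as OpenCV has them. Camera axes: x right, y down, z forward; pixel columns grow to the right and rows downward; lengths in m; the calibration is good to about 2 mm. A picture is of the moment at which its call begins: read the wrist's pose just before it. camera_params takes no time and is no camera call; for the wrist camera it gives the pose at the moment of the call.
- ctrl.sign_off(): hands the job in, once; it reports no verdict.
The state is a dict: "time_s": time; "q": joint angles; "qd": joint speeds; "joint_efforts": joint torques, N m; "eef_pos": TCP position; "orientation": TCP orientation; "force": force on the tool from outside, world axes, zero at the start; "wrist_torque": the same for the moment, N m; "grip_width": finger opening in m.
Only numpy, scipy, OpenCV 4.12 (cv2) and the standard library are available. Lean on these libraries where they do the work, as an engineer would, in place of code of your own. Each camera call takes 0.05 s, during which the arm holds its last target.

TASK

The hob has been stripped for cleaning and the gas is shut off: refit the large brass burner ring to the larger, right-hand burner, lowering it over the upright probe (never dropping it) until it sits flat and fully home, and let it go. Then take that burner's own knob, the right-hand one, push it right in and, only once it is in, turn it anticlockwise to the spark mark (70 degrees); finish while still holding the knob right in there, so that the igniter keeps sparking. Leave the other knob and everything else where they are.

Things in the scene. Friction and masses are not known exactly. Their poses are not given: they have to be found in the camera images.
- ring_large_mid (a point): the large burner ring: a brass spool-shaped ring, 62 mm across, 28 mm high, with a 22 mm hole up its middle and slots round its waist, about 0.2 kg; this point is on its axis, half-way up (14 mm above its underside). It lies flat on the grey drying mat (4 mm thick) to the robot's right, beside the small ring. z axis along its axis, up
- ring_small_mid (a point): the small burner ring: same shape and height, but 46 mm across; not wanted now. Point on its axis, half-way up. It lies on the same mat; which of the two is nearer varies
- hob: two-burner hob of black glass, 460 mm wide, 330 mm deep, 8 mm high, fixed to the worktop, its two knobs along its front edge, nearest the robot, its two stripped burners behind them. Origin under its centre; x to its back (away from the robot), y to its left, z up
- burner_seat (a point): centre of the right-hand burner's seat (right as the robot sees it): flat top, 36 mm across, of the neck, 34 mm above the worktop, where the ring's underside must rest. A steel probe rises from it, 19 mm thick, 36 mm tall, tapered to 13 mm over its top 5 mm. The ring's centre is 14 mm above this point when home. The neck stands 12 mm above a cup 72 mm across. Axes as the hob's
- knob_bar (a point): right-hand knob, 155 mm in front and 60 mm left of the seat: black 44 mm skirt (top 21 mm above the worktop) with a grip bar on it, 40 mm long, 12 thick, 22 high. Point on the turning axis at the bar's top (43 mm above the worktop, knob out). x along the bar to its pointer end (to the hob's back at off), z up. Fingers pinching the bar's long sides stand over the skirt and can push on it
- knob_push (a joint): how far the right-hand knob is pushed in (down), m: 0 out, 0.006 at its stop; the spring pushes back with 3 N at first and 8 N at the stop
- knob_turn (a joint): turn of the right-hand knob, rad: 0 off, grows anticlockwise seen from above, 1.22 (70 degrees) at the spark mark, a small white star printed on the glass; the end stop is at 2.36. It stays where it is left, with light friction (0.04 N m); it must be in before it is turned
- left_knob_push (a joint): push of the left-hand knob (same kind, 110 mm to the left), m; stays 0
- left_knob_turn (a joint): turn of the left-hand knob, rad; stays 0
- jar: lidded glass jar, 56 mm across, 69 mm high, standing on the hob's glass at the back between the two burners; leave it. Origin at its foot
- cleaner: white bottle of cleaner, 56 mm across, 170 mm high, right of the mat; leave it. Origin at its foot
- sponge: scouring sponge, 70 x 110 x 34 mm, beyond the mat; leave it. Origin under its centre
- brush: long-handled scrubbing brush, 210 mm long, lying in front of the hob's left part, nearer the robot; leave it. Origin under the middle of its handle
- mug: white mug, 80 mm across, 85 mm high, right of the mat; leave it. Origin at its foot
- pan_support_a: black cast pan support, 210 mm square, 62 mm high, left of the hob, the lower of two stacked; leave it. Origin under its centre
- pan_support_b: the other pan support, alike, stacked on the first; leave it. Origin under its centre
Not all that is in view belongs to the job. What is shaped like the part that bears ring_large_mid but blue or red is not meant.

How it is judged:
On the way, in this order (a step that is already met when the one before it is completed fails the run):
1. the large ring sits fully home on the right-hand burner and has been let go (horizontal distance between ring_large_mid and burner_seat below 0.004 m and z of ring_large_mid in the frame of burner_seat between 0.012 and 0.0165 m and angle between ring_large_mid's own z axis and vertical below 0.06 rad and contact force between the fingers and ring_large below 0.1 N), for 0.2 s.
2. the right-hand knob is pushed right in while still at off (value of joint knob_push above 0.0045 m and value of joint knob_turn below 0.2 rad), for 0.1 s.
At the end, for the whole second after the job is handed in: the robot is still holding the right-hand knob in, by at least 4.5 of its 6 mm, with its fingers, at the spark mark to within 10 degrees; the large ring lies on the right-hand burner's seat, centred to within 4 mm, at its height to within 2.5 mm and level to within 3.5 degrees, and is not touched (value of joint knob_push above 0.0045 m and value of joint knob_turn between 1.05 and 1.39 rad and contact force between the fingers and knob_turn above 3 N and horizontal distance between ring_large_mid and burner_seat below 0.004 m and z of ring_large_mid in the frame of burner_seat between 0.012 and 0.0165 m and angle between ring_large_mid's own z axis and vertical below 0.06 rad and contact force between the arm and ring_large below 0.1 N); the arm keeps its last pose, push and grip.
It fails at once if the right-hand knob is turned without being pushed in (value of joint knob_turn above 0.3 rad and value of joint knob_push below 0.002 m).
It fails at once if the left-hand knob is pushed or turned (value of joint left_knob_push above 0.003 m or value of joint left_knob_turn above 0.15 rad).
It fails at once if the large ring is dropped onto the burner (faster than 0.4 m/s just above its seat) (horizontal distance between ring_large_mid and burner_seat below 0.03 m and z of ring_large_mid in the frame of burner_seat below 0.06 m and linear speed of ring_large above 0.4 m/s).
It fails at once if one of the other things is shifted by more than 30 mm (distance of any of ring_small_mid, jar, cleaner, sponge, brush, mug, pan_support_a, pan_support_b from where it was at the start of the episode above 0.03 m).
It also fails if it takes over 58 s, if anything falls off the work surface, if the arm or the gripper's body presses on something with over 40 N, if the wrist force passes 120 N, or if a joint passes its speed limit or range.

## Working session

There is one attempt and no reset: what is moved stays moved. The work goes in short steps, Python scripts to look and compute and a shell command to move; the robot and the scene stay as the last step left them, time stands still between calls to the robot, and variables do not carry over. Pictures are saved under pics/ and viewed, and the job is handed in when it is done.

```bash
mkdir -p pics; ls
python3 - <<'E'
from workcell import ctrl
import cv2
s=ctrl.sense()
for k in s: print(k,s[k])
for n in ("scene","side","wrist"):
    p=ctrl.camera_params(n); print(n,p)
    im=ctrl.grab_frame(n); cv2.imwrite(f"pics/{n}0.png",im[:,:,::-1])
E
```

```text
pics
time_s 0.0
q [-1.36120796  0.52202452 -0.03632035  1.59998549  0.02119254  1.02106743
 -0.11277939]
qd [ 1.42632723e-03  2.52940478e-05  1.08812636e-03 -1.00846486e-03
 -1.28268236e-03 -1.73907818e-04 -7.03316043e-04]
joint_efforts [ 5.29099256e-03 -9.27113056e+01  1.98316634e+00 -3.69914997e+01
  1.82186515e-02  8.58931598e-03 -1.03641203e-04]
eef_pos [0.17254676 0.6003977  0.2477273 ]
orientation [ 0.56508876  0.42510195 -0.42569047 -0.56458006]
force [-0.11514859  0.42532312 -0.01752074]
wrist_torque [ 0.01456716 -0.00774269 -0.02927399]
grip_width 0.08572917745039912
scene {'mtx': array([[515.55066732,   0.        , 269.67928764],
       [  0.        , 515.55066732, 210.87083115],
       [  0.        ,   0.        ,   1.        ]]), 'rvec': array([ 1.17121186,  2.51330982, -0.80666748]), 'tvec': array([ 0.29670071, -0.27112245,  1.94428431])}
side {'mtx': array([[403.47976635,   0.        , 274.85160334],
       [  0.        , 403.47976635, 204.83043422],
       [  0.        ,   0.        ,   1.        ]]), 'rvec': array([ 2.16905426, -0.36445601,  0.2127189 ]), 'tvec': array([-0.46136904,  0.17699044,  1.22991216])}
wrist {'mtx': array([[297.14807928,   0.        , 283.13773703],
       [  0.        , 297.14807928, 208.24842617],
       [  0.        ,   0.        ,   1.        ]]), 'rvec': array([-2.31019721, -1.74106238, -0.25721671]), 'tvec': array([-0.62365739, -0.0382051 ,  0.38021445])}
```

View pics/scene0.png

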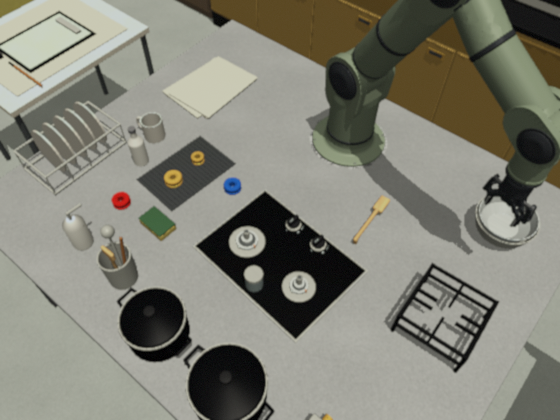

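View pics/side0.png

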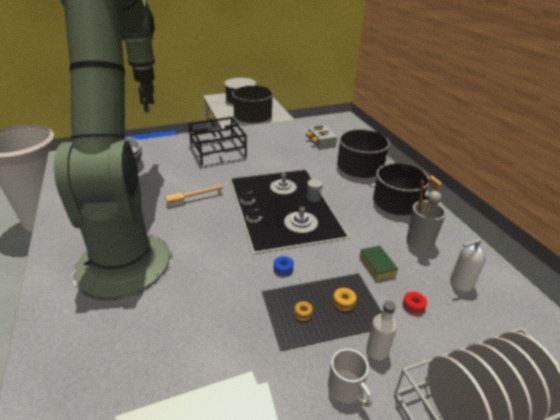

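View pics/wrist0.png

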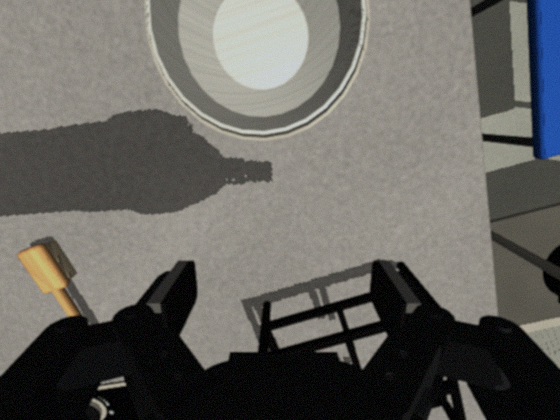

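The scene picture shows four candidates: a large brass ring at (173,178), a small brass ring at (197,158), a red ring at (121,200) and a blue ring at (232,185). By the description I want the larger brass one on the mat, at (173,178) in the scene view and (345,299) in the side view. I'll check that in close crops.

Run:
```python
import cv2,numpy as np
a=cv2.imread("pics/scene0.png"); b=cv2.imread("pics/side0.png")
def crop(im,x,y,w,h,s): return cv2.resize(im[y:y+h,x:x+w],None,fx=s,fy=s,interpolation=cv2.INTER_CUBIC)
cv2.imwrite("pics/c1.png",np.vstack([crop(a,150,140,80,60,5)[:300],crop(b,290,275,80,60,5)[:300]]))
cv2.imwrite("pics/c2.png",np.hstack([crop(a,220,200,110,110,3.6),crop(b,235,165,110,110,3.6)]))
```

```text
(no output)
```

View pics/c1.png

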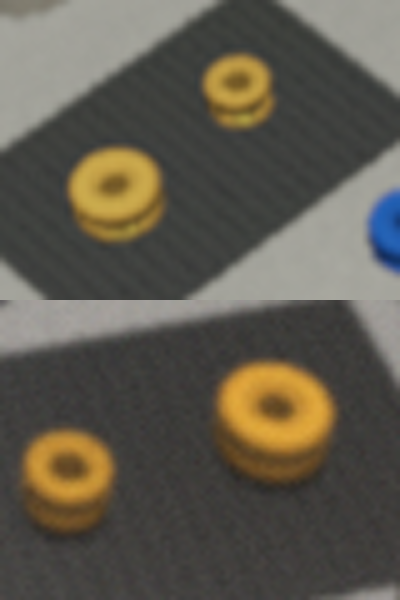

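View pics/c2.png

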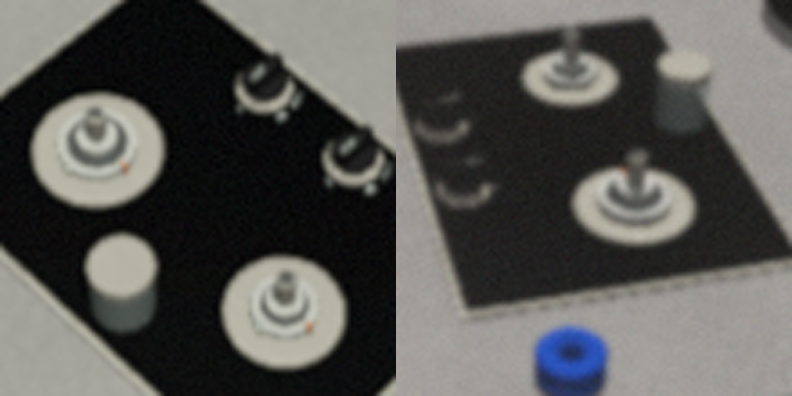

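The crops confirm it: the large brass ring's top centre is at scene (173,177) and side (345,296), with the small one clearly smaller. The right-hand burner's probe tip is at scene (247,231) and side (302,208).

```bash
cat > h.py <<'E'
import numpy as np,cv2
from scipy.spatial.transform import Rotation as R
from workcell import ctrl
P={}
def cam(n):
    p=ctrl.camera_params(n); return p["mtx"],cv2.Rodrigues(np.array(p["rvec"]))[0],np.array(p["tvec"])
def onz(c,uv,z):
    K,r,t=c if isinstance(c,tuple) else cam(c)
    d=r.T@np.linalg.inv(K)@np.array([uv[0],uv[1],1.]); o=-r.T@t
    return o+d*(z-o[2])/d[2]
def proj(c,p):
    K,r,t=c if isinstance(c,tuple) else cam(c)
    q=K@(r@np.array(p)+t); return q[:2]/q[2]
def totool(p,spin=None):
    s=ctrl.sense(); q=R.from_quat(s["orientation"])
    return q.inv().apply(np.array(p)-s["eef_pos"])/0.025
E
python3 - <<'E'
from h import *
np.set_printoptions(precision=4,suppress=True)
for n,z,a,b in [("ring",.032,(173,177),(345.4,296.2)),("small",.032,(197.4,156.3),(303.8,308.4)),("probe",.07,(246.7,230.8),(301.7,208.1)),
  ("Lprobe",.07,(299.3,276),(283.5,174)),("knobR",.03,(294,223),None),("knobL",.03,(318,243),None)]:
    print(n,onz("scene",a,z), onz("side",b,z) if b else "")
for n,a,b in [("hobcorners",[(265,193),(197,244),(363,270),(294,335)],None)]:
    for c in a: print(onz("scene",c,.008))
for c in [(234,177),(256,247),(342,236),(307,171)]: print("s",onz("side",c,.008))
s=ctrl.sense(); print(R.from_quat(s["orientation"]).as_matrix())
E
```

```text
ring [ 0.568  -0.3505  0.032 ] [ 0.5642 -0.3607  0.032 ]
small [ 0.4449 -0.353   0.032 ] [ 0.4405 -0.3631  0.032 ]
probe [0.5883 0.0135 0.07  ] [0.5864 0.0051 0.07  ]
Lprobe [0.608  0.2394 0.07  ] [0.6059 0.231  0.07  ]
knobR [0.4475 0.0933 0.03  ] 
knobL [0.4586 0.1998 0.03  ] 
[ 0.4016 -0.0708  0.008 ]
[ 0.7009 -0.1049  0.008 ]
[0.4357 0.3601 0.008 ]
[0.7407 0.3277 0.008 ]
s [0.4449 0.3659 0.008 ]
s [ 0.402  -0.0669  0.008 ]
s [ 0.6893 -0.1048  0.008 ]
s [0.7455 0.3188 0.008 ]
[[ 0.2762 -0.0002 -0.9611]
 [ 0.9611 -0.0008  0.2762]
 [-0.0009 -1.     -0.    ]]
```

```bash
python3 -m handwheel '[[0,[-1,0,-2],1],[0,[-2,0,-3.5],2],[0,[-3,0,-5],3.2],[0,[-3.6,0,-6.5],4.4],[0,[-4.2,0,-8],5.6],[0,[-4.7,0,-9.4],6.8],[0,[-5,0,-10.3],7.6],[0,[-5.2,0,-10.7],8]]'
python3 - <<'E'
from h import *
s=ctrl.sense(); print(s["q"],R.from_quat(s["orientation"]).as_matrix().round(3))
for t in [(.55,0,.25),(.566,-.355,.2)]: print(totool(t))
E
```

```text
time_s: 0.82
eef_pos: [0.3983, 0.3977, 0.2485]
orientation: [0.69, 0.156, -0.155, -0.689]
force: [0.3, -0.4, -0.3]
grip_width: 0.0851
[-1.05190804  0.43032023  0.21966298  1.77648726 -0.1094795   0.94646743
 -0.34540444] [[ 0.904  0.002 -0.428]
 [ 0.428 -0.001  0.904]
 [ 0.001 -1.    -0.002]]
[ -1.32374112  -0.02836748 -16.97355804]
[ -6.82393694   1.99061362 -30.07780015]
```

```bash
python3 -m handwheel '[[0,[0,0,-1.2],1],[0,[0,0,-2.7],2],[0,[-0.2,0,-4.2],3.1],[0,[-0.4,0,-5.8],4.2],[0,[-0.6,0,-7.5],5.4],[0,[-0.8,0,-9.1],6.6],[0,[-1,0,-10.7],7.6],[0,[-1,0,-11.8],8]]'
python3 - <<'E'
from h import *
s=ctrl.sense(); print(s["q"],R.from_quat(s["orientation"]).as_matrix().round(3))
for t in [(.55,0,.25),(.566,-.2,.2),(.566,-.355,.2)]: print(totool(t))
E
```

```text
time_s: 1.48
eef_pos: [0.5007, 0.122, 0.2485]
orientation: [0.694, -0.138, 0.138, -0.693]
force: [0.3, 0.0, 0.5]
grip_width: 0.0853
[-0.72638588  0.3826985   0.48842976  1.90451427 -0.22339561  0.90783256
 -0.52292578] [[ 0.924  0.     0.383]
 [-0.383 -0.001  0.924]
 [ 0.    -1.    -0.001]]
[ 3.69022312 -0.05714285 -3.75112846]
[  7.34767073   1.9478464  -10.89344567]
[  9.72461608   1.95165813 -16.61971114]
```

```bash
python3 -m handwheel '[[0,[0.6,0,-1],1],[0,[1.3,0,-2.1],2],[0,[2.1,0,-3.3],3.1],[0,[2.9,0,-4.5],4.2],[0,[3.8,0,-5.8],5.4],[0,[4.7,0,-7.2],6.6],[0,[5.5,0,-8.4],7.6],[0,[6,0,-9.2],8]]'
python3 - <<'E'
from h import *
s=ctrl.sense(); print(s["q"],R.from_quat(s["orientation"]).as_matrix().round(3))
for t in [(.566,-.34,.2),(.566,-.355,.2)]: print(totool(t))
E
```

```text
time_s: 2.15
eef_pos: [0.5532, -0.1473, 0.2483]
orientation: [0.578, -0.408, 0.408, -0.577]
force: [0.0, 0.3, -1.0]
grip_width: 0.0855
[-0.33047768  0.53227207  0.70858955  1.76791971 -0.40408246  0.99184777
 -0.69549037] [[ 0.333 -0.     0.943]
 [-0.943 -0.001  0.333]
 [ 0.001 -1.    -0.   ]]
[ 7.43486646  1.94131738 -2.0883757 ]
[ 8.00052482  1.94208125 -2.28845078]
```

```bash
python3 -m handwheel '[[0,[1.2,0,-0.3],0.7],[0,[2.5,0,-0.7],1.5],[0,[3.8,0,-1.1],2.3],[0,[5,0,-1.4],3],[0,[6.2,0,-1.8],3.6],[0,[7,0,-2],4],[0,[7.4,0,-2.1],4],[0,[7.4,0,-2.1],4]]'
python3 - <<'E'
from h import *
s=ctrl.sense(); print(s["q"],R.from_quat(s["orientation"]).as_matrix().round(3))
c=cam("wrist"); print("cam",-c[1].T@c[2], s["eef_pos"])
im=ctrl.grab_frame("wrist"); cv2.imwrite("pics/w1.png",im[:,:,::-1])
for p in [(.568,-.3505,.032),(.5642,-.3607,.032)]: print(proj(c,p))
E
```

```text
time_s: 2.82
eef_pos: [0.5665, -0.3376, 0.2478]
orientation: [-0.482, 0.518, -0.518, 0.481]
force: [0.0, 0.0, -0.0]
grip_width: 0.0856
[-0.00687051  0.70523184  0.77064799  1.52832604 -0.52308546  1.12370666
 -0.76818276] [[-0.072 -0.001  0.997]
 [-0.997 -0.001 -0.072]
 [ 0.001 -1.    -0.001]]
cam [ 0.64102986 -0.34329205  0.37354913] [ 0.56647505 -0.33759767  0.24784748]
[293.22659425 181.21358511]
[302.10221477 183.77616411]
```

View pics/w1.png

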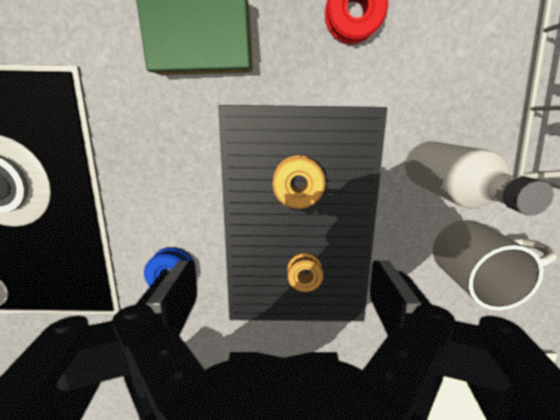

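The wrist picture shows the large ring at about (299,182), the small one at (305,272), and blue and red rings off to the sides. I'll measure the large ring's centre.

```bash
cat >> h.py <<'E'
def brass(bgr,box):
    x0,y0,x1,y1=box; s=bgr[y0:y1,x0:x1]; h=cv2.cvtColor(s,cv2.COLOR_BGR2HSV)
    m=cv2.inRange(h,(12,90,60),(32,255,255))
    cs,_=cv2.findContours(m,cv2.RETR_EXTERNAL,cv2.CHAIN_APPROX_NONE)
    c=max(cs,key=cv2.contourArea); (u,v),ax,an=cv2.fitEllipse(cv2.convexHull(c)); return (u+x0,v+y0),ax,an
E
python3 - <<'E'
from h import *
im=cv2.imread("pics/w1.png"); e=brass(im,(255,140,345,225)); print(e)
c=cam("wrist")
for z in (.032,.018): print(onz(c,e[0],z))
print(onz(c,(299.5,183.5),.032))
cv2.imwrite("pics/w1c.png",cv2.resize(im[140:230,240:360],None,fx=6,fy=6,interpolation=cv2.INTER_CUBIC))
E
```

```text
((298.3323097229004, 181.7476043701172), (53.83818435668945, 54.852848052978516), 0.26502788066864014)
[ 0.5673921  -0.35447743  0.032     ]
[ 0.56435926 -0.35500657  0.018     ]
[ 0.56520629 -0.35572944  0.032     ]
```

View pics/w1c.png

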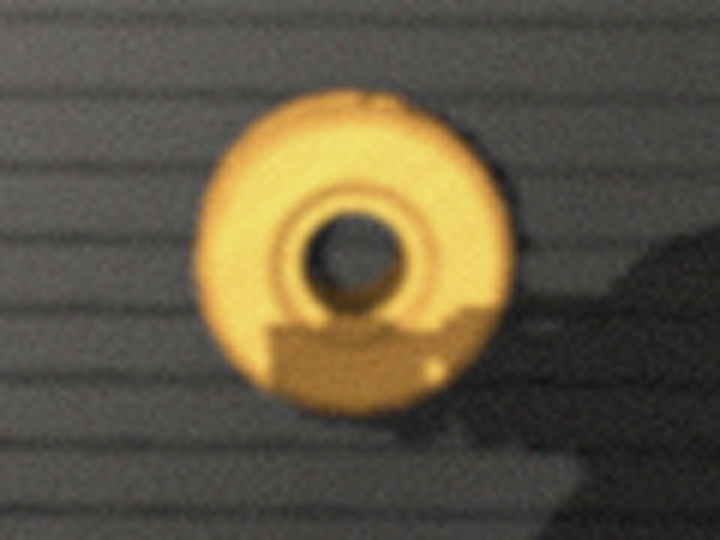

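The hole centre is at (299,184), which puts the ring at about (0.5655, -0.3555). All three cameras agree within 5 mm. I'll go down to about 0.10 and check again.

```bash
python3 -c "
from h import *
print(totool((.5655,-.3555,.11)),totool((.5655,-.3555,.024)))"
```

```text
[7.86832378e-01 5.51419710e+00 4.92349431e-03] [7.87137164e-01 8.95419625e+00 7.31554891e-03]
```

```bash
python3 -m handwheel '[[0,[0.3,0.7,0],0],[0,[0.6,1.6,0],0],[0,[0.8,2.6,0],0],[0,[0.8,3.6,0],0],[0,[0.8,4.5,0],0],[0,[0.8,5.2,0],0],[0,[0.8,5.5,0],0],[0,[0.8,5.5,0],0]]'
python3 - <<'E'
from h import *
c=cam("wrist"); 
im=ctrl.grab_frame("wrist"); cv2.imwrite("pics/w2.png",im[:,:,::-1])
print(proj(c,(.5655,-.3555,.032)), totool((.5655,-.3555,.024)))
E
```

```text
time_s: 3.53
eef_pos: [0.5656, -0.3537, 0.1094]
orientation: [-0.483, 0.518, -0.516, 0.483]
force: [0.3, -0.1, 0.5]
grip_width: 0.0855
[284.94957428 223.96941147] [ 0.04590973  3.47530215 -0.01540127]
```

View pics/w2.png

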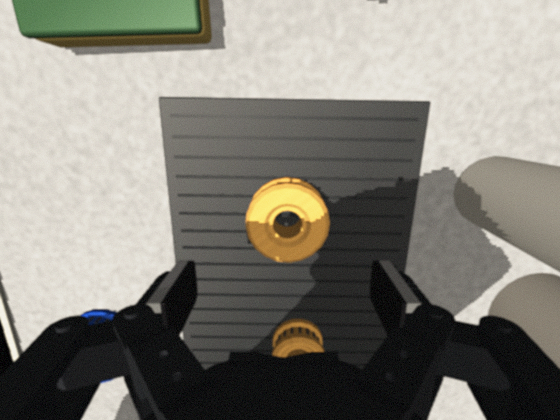

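Run:
```python
from h import *
c=cam("wrist"); im=cv2.imread("pics/w2.png")
cv2.imwrite("pics/w2c.png",cv2.resize(im[170:270,230:350],None,fx=6,fy=6,interpolation=cv2.INTER_CUBIC))
for u in [(287,222),(287.5,223)]: 
  p=onz(c,u,.032); print(p,totool((p[0],p[1],.024)))
```

```text
[ 0.56686693 -0.35793565  0.032     ] [0.13935149 3.47522139 0.04583629]
[ 0.56606678 -0.35825053  0.032     ] [0.15411467 3.47522775 0.01477047]
```

View pics/w2c.png

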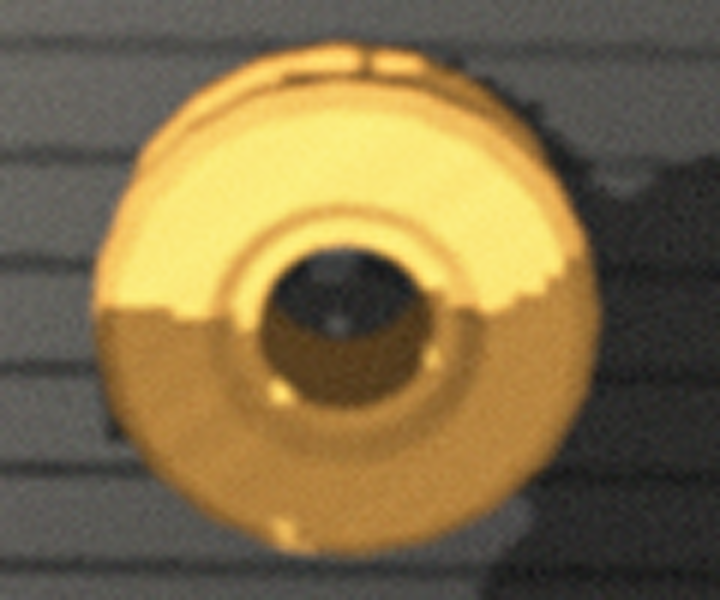

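```bash
python3 -m handwheel '[[0,[0.1,0.5,0],0],[0,[0.16,1.1,0],0],[0,[0.16,1.7,0],0],[0,[0.16,2.3,0],0],[0,[0.16,2.8,0],0],[0,[0.16,3.2,0],0],[0,[0.16,3.45,0],0],[0,[0.16,3.45,0],0]]'
python3 - <<'E'
from h import *
c=cam("wrist"); 
im=ctrl.grab_frame("wrist"); cv2.imwrite("pics/w3.png",im[:,:,::-1])
print(ctrl.sense()["eef_pos"])
im=ctrl.grab_frame("side"); cv2.imwrite("pics/s3.png",cv2.resize(im[240:340,280:400,::-1],None,fx=6,fy=6))
E
```

```text
time_s: 4.25
eef_pos: [0.5648, -0.3593, 0.023]
orientation: [-0.482, 0.518, -0.517, 0.482]
force: [0.7, -0.0, 0.7]
grip_width: 0.085
[ 0.56512734 -0.3595403   0.02399785]
```

View pics/w3.png

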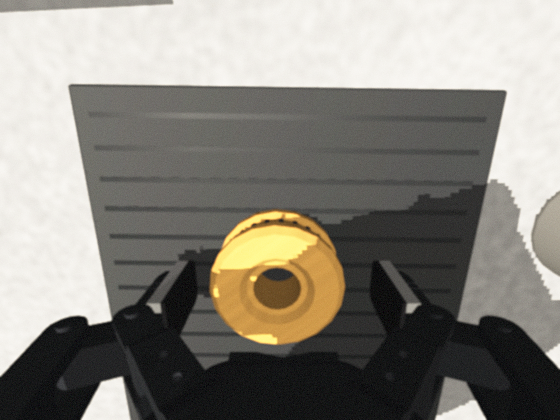

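View pics/s3.png

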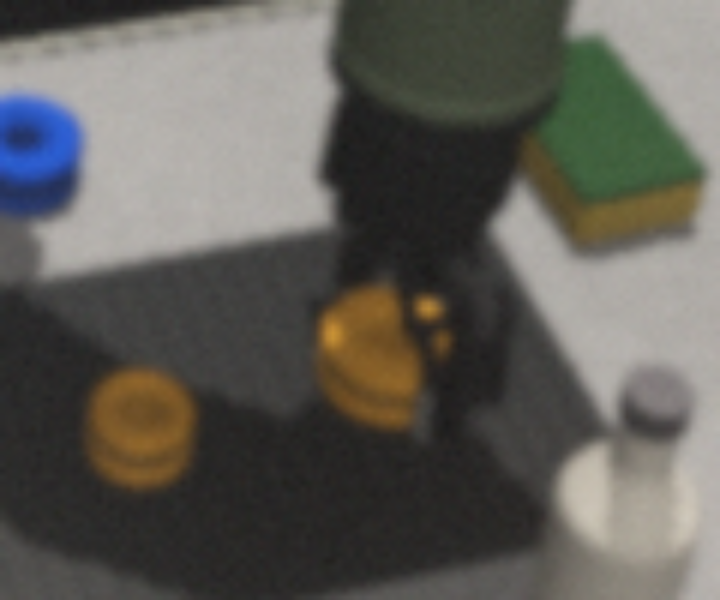

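```bash
python3 - <<'E'
from h import *
c=cam("wrist"); s=ctrl.sense()
print(s["eef_pos"],s["force"],s["q"])
print(proj(c,list(s["eef_pos"][:2])+[.032]), onz(c,(277,287),.032))
E
python3 -m handwheel '[[20,[0,0,0],0],[40,[0,0,0],0],[60,[0,0,0],0],[80,[0,0,0],0],[120,[0,0,0],0],[120,[0,0,0],0],[120,[0,0,0],0],[120,[0,0,0],0]]' 40
```

```text
[ 0.56541988 -0.35973732  0.02468534] [-0.08132797 -0.22923987 -0.57434821] [ 0.13019837  0.96988853  0.58008407  1.61821609 -0.70412806  0.77265575
 -0.60988963]
[281.81792882 288.53255202] [ 0.56636688 -0.35761142  0.032     ]
time_s: 5.02
eef_pos: [0.5657, -0.3595, 0.0256]
orientation: [0.482, -0.517, 0.517, -0.482]
force: [-2.3, 4.4, 12.1]
grip_width: 0.0614
```

```bash
python3 -m handwheel '[[120,[0,-0.2,0],0],[120,[0,-0.5,0],0],[120,[0,-1,0],0],[120,[0,-1.8,0],0],[120,[0,-2.8,0],0],[120,[0,-3.6,0],0],[120,[0,-4,0],0],[120,[0,-4,0],0]]' 60
python3 - <<'E'
from h import *
c=cam("wrist"); im=ctrl.grab_frame("wrist"); cv2.imwrite("pics/w4.png",im[:,:,::-1])
s=ctrl.sense();print(s["eef_pos"],s["force"],s["q"],s["grip_width"])
im=ctrl.grab_frame("side"); cv2.imwrite("pics/s4.png",cv2.resize(im[200:340,260:430,::-1],None,fx=4,fy=4))
E
```

```text
time_s: 5.68
eef_pos: [0.5662, -0.3602, 0.1273]
orientation: [0.482, -0.516, 0.518, -0.483]
force: [0.1, -0.2, -2.3]
grip_width: 0.0604
[ 0.56580859 -0.35955789  0.12545079] [-0.28630257  0.06041518 -3.45133865] [ 0.08077564  0.84637359  0.67164221  1.59205543 -0.62317183  0.92576544
 -0.66831619] 0.060504191223061284
```

View pics/w4.png

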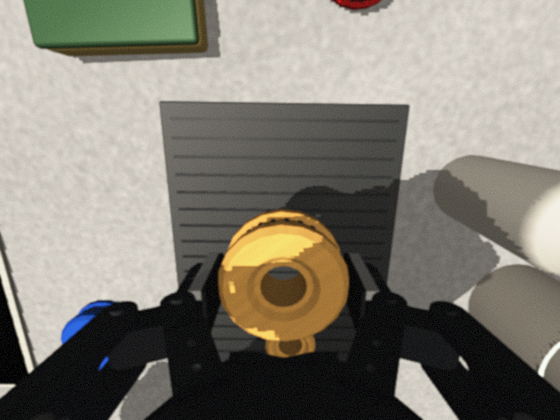

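View pics/s4.png

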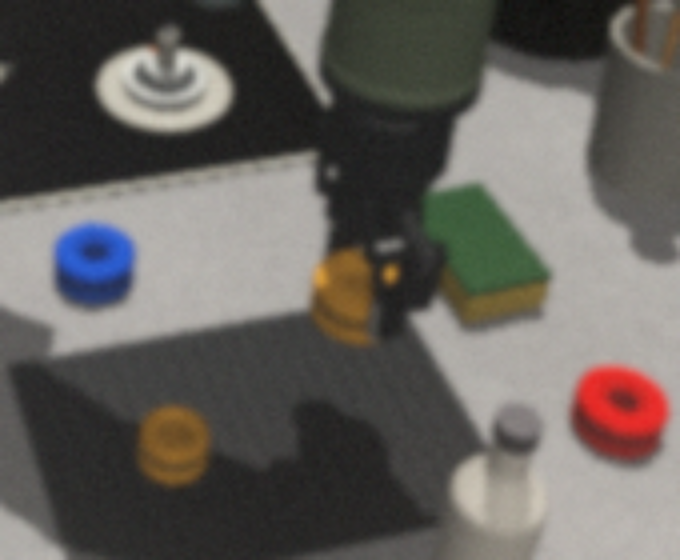

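The ring is lifted and held level, its hole at (284,287) in the wrist view. I'll carry it to just in front of the right burner so that the wrist camera sees the probe.

```bash
python3 -m handwheel '[[120,[-0.5,-0.2,0],0],[120,[-1.2,-0.4,-0.3],0],[120,[-2.2,-0.6,-0.7],0],[120,[-3.3,-0.8,-1.1],0],[120,[-4.5,-0.8,-1.5],0],[120,[-5.7,-0.8,-1.9],0],[120,[-6.8,-0.8,-2.2],0],[120,[-7.6,-0.8,-2.4],0]]'
python3 -m handwheel '[[120,[-0.7,0,-0.1],0],[120,[-1.7,0,-0.3],0],[120,[-2.7,0,-0.6],0],[120,[-3.8,0,-0.8],0],[120,[-4.8,0,-1],0],[120,[-5.8,0,-1.2],0],[120,[-6.5,0,-1.3],0],[120,[-7,0,-1.3],0]]'
python3 - <<'E'
from h import *
s=ctrl.sense();c=cam("wrist"); im=ctrl.grab_frame("wrist"); cv2.imwrite("pics/w5.png",im[:,:,::-1])
s=ctrl.sense();print(s["eef_pos"],s["force"],s["q"],s["grip_width"])
print(proj(c,(.588,.009,.07)))
E
```

```text
time_s: 6.45
eef_pos: [0.5177, -0.1624, 0.1436]
orientation: [-0.483, 0.518, -0.516, 0.482]
force: [0.9, -0.4, -2.1]
grip_width: 0.0602
time_s: 7.12
eef_pos: [0.4975, 0.0137, 0.1437]
orientation: [-0.483, 0.517, -0.516, 0.482]
force: [0.4, 0.9, -2.4]
grip_width: 0.0607
[0.49803755 0.01549295 0.14356961] [ 0.90517293  4.05421263 -2.31255834] [-0.69172142  0.61400502  0.76105793  2.04749993 -0.63883747  0.73150392
 -1.16149169] 0.06021567155261851
[279.82531852  89.92149076]
```

View pics/w5.png

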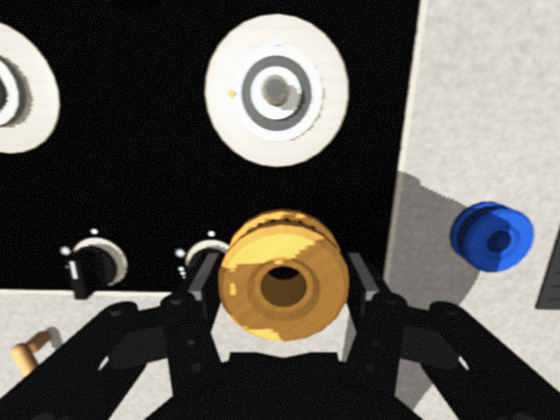

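Run:
```python
from h import *
im=cv2.imread("pics/w5.png")
a=cv2.resize(im[40:140,215:345],None,fx=4,fy=4,interpolation=cv2.INTER_CUBIC)
b=cv2.resize(im[200:350,160:360],None,fx=3.5,fy=3.5,interpolation=cv2.INTER_CUBIC)
cv2.imwrite("pics/w5a.png",a);cv2.imwrite("pics/w5b.png",b)
```

```text
(no output)
```

View pics/w5a.png

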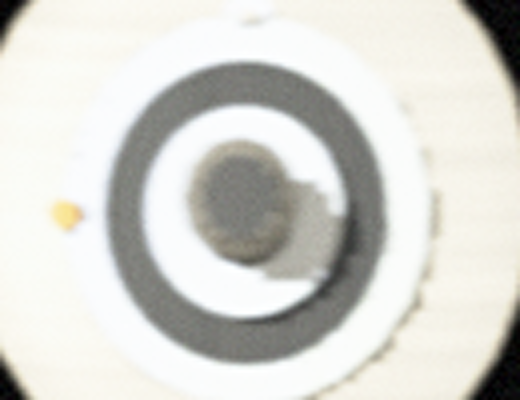

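View pics/w5b.png

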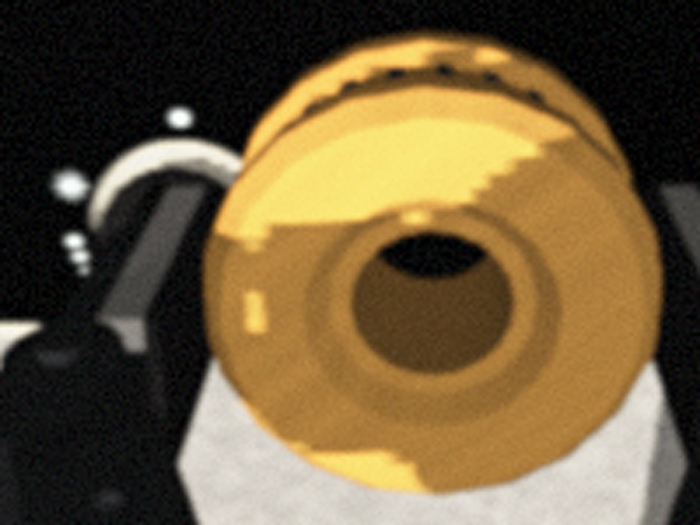

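```bash
cat > fit.py <<'E'
from h import *
from scipy.optimize import least_squares
def circ(c,o,r):
    a=np.linspace(0,2*np.pi,181); return np.array([proj(c,(o[0]+r*np.cos(t),o[1]+r*np.sin(t),o[2])) for t in a])
def ringfit(c,L,Rr,B,T,x0):
    def f(x):
        t=circ(c,x,.031); b=circ(c,(x[0],x[1],x[2]-.028),.031)
        return [t[:,0].min()-L,t[:,0].max()-Rr,t[:,1].max()-B,min(b[:,1].min(),t[:,1].min())-T]
    s=least_squares(f,x0,diff_step=1e-4); h=circ(c,s.x,.011)
    return s.x,s.fun,(h.min(0)+h.max(0))/2,h.min(0),h.max(0)
E
python3 - <<'E'
from fit import *
c=cam("wrist");s=ctrl.sense();p=s["eef_pos"];print(p)
print("tip",onz(c,(274.75,87.5),.07),"seat",onz(c,(276.5,92.75),.034))
r=ringfit(c,218.6,349.1,340.6,209.4,[p[0],p[1],p[2]+.007]);print(r)
print("ring-tcp",r[0]-p)
E
```

```text
[0.49803755 0.01549295 0.14356961]
tip [0.59009998 0.01407639 0.07      ] seat [0.58954753 0.01379541 0.034     ]
(array([0.49418505, 0.01483331, 0.14433911]), array([ 0.49091105, -0.49114072,  0.51414859, -0.54254609]), array([283.84628207, 287.48867722]), array([260.91036411, 267.39743344]), array([306.78220002, 307.579921  ]))
ring-tcp [-0.00385251 -0.00065964  0.0007695 ]
```

Run:
```python
import cv2,numpy as np
for n in ("w3","w4","w5"):
    im=cv2.imread(f"pics/{n}.png"); h=cv2.cvtColor(im,cv2.COLOR_BGR2HSV)
    m=cv2.inRange(h,(10,90,40),(32,255,255)); 
    k,l,st,ce=cv2.connectedComponentsWithStats(m)
    i=l[320,280]; print(n,st[i])
    g=cv2.resize(im[200:350,190:370],None,fx=4,fy=4,interpolation=cv2.INTER_CUBIC)
    cv2.imwrite(f"pics/{n}g.png",g)
```

```text
w3 [  209   209   137   136 14182]
w4 [  217   208   133   151 14279]
w5 [  217   208   133   133 13372]
```

View pics/w3g.png

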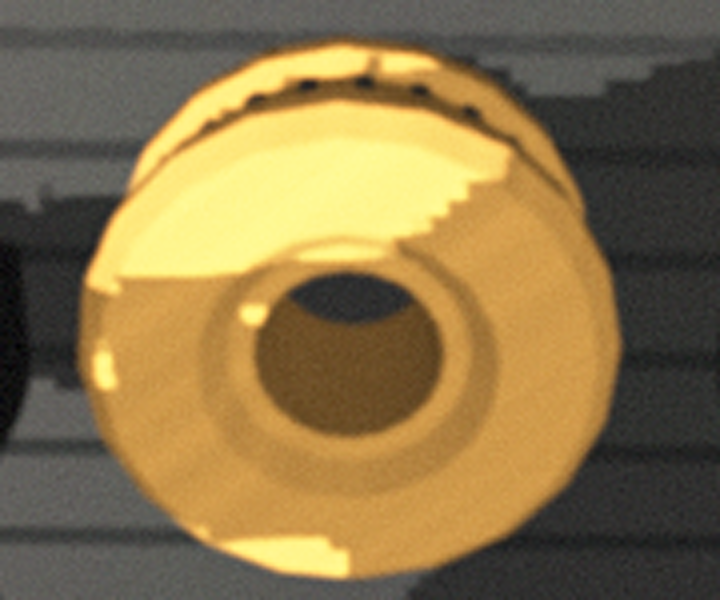

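View pics/w5g.png

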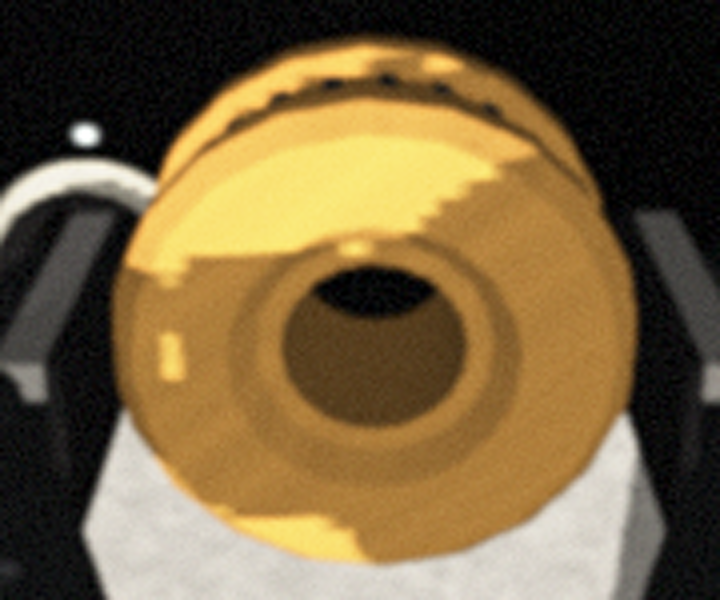

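Run:
```python
from fit import *
c=cam("wrist");s=ctrl.sense();p=s["eef_pos"]
a=ringfit(c,210,345.5,344.25,210,[p[0],p[1],p[2]+.007])
b=ringfit(c,218.25,349,340.75,209.5,[p[0],p[1],p[2]+.007])
for r in (a,b): print(r[0]-p,r[1],r[2])
for (h,dz) in [((277.1,288.5),.0075),((283.75,286.6),.0075),((283.75,286.6),.003)]: print(onz(c,h,p[2]+dz)-p)
```

```text
[-0.00241795  0.00208424  0.00499891] [ 0.91220621 -0.91264669  0.95933546 -1.01390797] [277.76978308 290.13039137]
[-0.00381925 -0.0005539   0.00093988] [ 0.53794512 -0.5381971   0.56348615 -0.59464369] [283.62211578 287.63617936]
[0.00030127 0.00215293 0.0075    ]
[ 0.00108389 -0.00092457  0.0075    ]
[-0.00172271 -0.00074939  0.003     ]
```

Run:
```python
from h import *
print("jar",onz("scene",(253.9,273.6),.077))
print(totool((.5911,.0147,.104)))
c=cam("wrist")
# hob right edge line pixels
a=onz(c,(424,5),.008);b=onz(c,(385,283),.008);d=a-b;print(a,b,np.degrees(np.arctan2(d[1],d[0])))
a=onz(c,(5,290),.008);b=onz(c,(175,291.5),.008);d=a-b;print(a,b,np.degrees(np.arctan2(-d[0],d[1])))
```

```text
jar [0.69115695 0.13363129 0.077     ]
[-0.21369928  1.57485409  3.71986149]
[ 0.64609453 -0.10202385  0.008     ] [ 0.40731774 -0.0809579   0.008     ] -5.0418356964615185
[0.42448386 0.30022296 0.008     ] [0.41149598 0.12986015 0.008     ] -4.359602798956284
```

```bash
python3 -m handwheel '[[120,[0,0,0.4],0],[120,[-0.1,0.2,1],0],[120,[-0.2,0.5,1.8],0],[120,[-0.2,0.9,2.6],0],[120,[-0.2,1.2,3.2],0],[120,[-0.2,1.4,3.6],0],[120,[-0.2,1.5,3.7],0],[120,[-0.2,1.5,3.7],0]]'
python3 - <<'E'
from h import *
for i in range(2):
  c=cam("wrist"); im=ctrl.grab_frame("wrist"); 
cv2.imwrite("pics/w6.png",cv2.resize(im[190:360,180:400,::-1],None,fx=3.5,fy=3.5))
s=ctrl.sense();print(s["eef_pos"],s["force"],s["q"],s["grip_width"],totool((.5911,.0147,.104)))
a=ctrl.grab_frame("scene")[190:290,200:310,::-1];b=ctrl.grab_frame("side")[155:255,240:350,::-1]
cv2.imwrite("pics/x6.png",cv2.resize(np.hstack([a,b]),None,fx=3.6,fy=3.6,interpolation=cv2.INTER_CUBIC))
E
```

```text
time_s: 7.83
eef_pos: [0.5911, 0.0089, 0.1062]
orientation: [-0.482, 0.518, -0.517, 0.481]
force: [-0.4, 0.8, -1.7]
grip_width: 0.0605
[0.590698   0.00924723 0.10714049] [ 0.11906738  0.46053555 -2.30984432] [-0.5708911   0.78124397  0.69707158  1.82673754 -0.68722319  0.79303897
 -1.15346629] 0.06039691022730222 [-0.21871852  0.1255902   0.00065563]
```

View pics/w6.png

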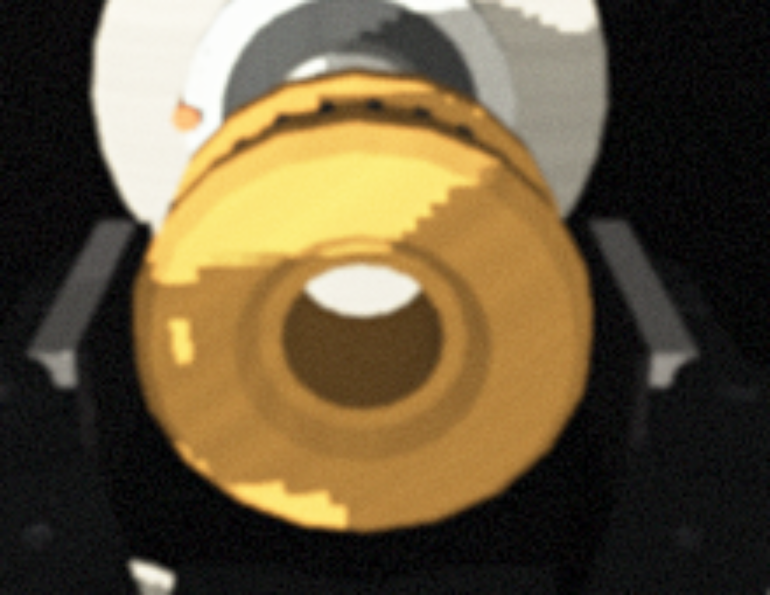

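View pics/x6.png

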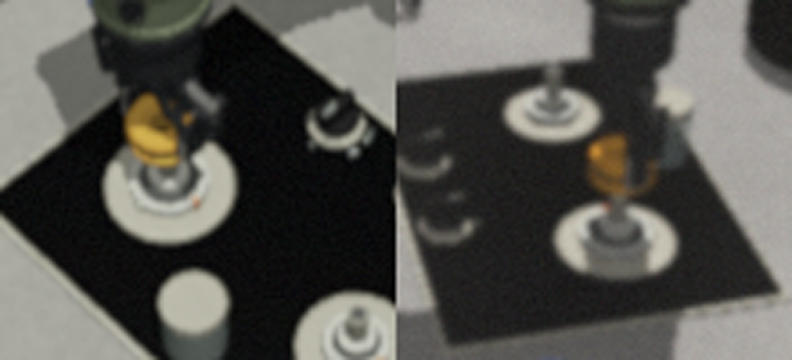

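The arm was still settling when I took the previous measurement, so I'll back off, dwell and measure again at rest.

```bash
python3 -m handwheel '[[120,[0,-0.3,-0.5],0],[120,[0,-0.5,-1.2],0],[120,[0,-0.5,-2],0],[120,[0,-0.5,-2.6],0],[120,[0,-0.5,-3],0],[120,[0,-0.5,-3],0],[120,[0,-0.5,-3],0],[120,[0,-0.5,-3],0]]'
python3 - <<'E'
from h import *
for i in range(4):
  s=ctrl.sense();c=cam("wrist"); im=ctrl.grab_frame("wrist"); print(s["eef_pos"])
np.savez("w7.npz",K=c[0],r=c[1],t=c[2],p=s["eef_pos"],q=s["orientation"])
cv2.imwrite("pics/w7.png",im[:,:,::-1])
cv2.imwrite("pics/w7a.png",cv2.resize(im[70:190,210:350,::-1],None,fx=5,fy=5,interpolation=cv2.INTER_CUBIC))
cv2.imwrite("pics/w7b.png",cv2.resize(im[200:350,190:370,::-1],None,fx=4,fy=4,interpolation=cv2.INTER_CUBIC))
E
```

```text
time_s: 8.7
eef_pos: [0.5173, 0.015, 0.1199]
orientation: [0.482, -0.517, 0.517, -0.482]
force: [-0.6, 0.1, -2.3]
grip_width: 0.0604
[0.51731151 0.01500257 0.11990102]
[0.51731365 0.01488423 0.11976168]
[0.51721027 0.0147999  0.11966581]
[0.51708897 0.01471238 0.11956155]
```

View pics/w7a.png

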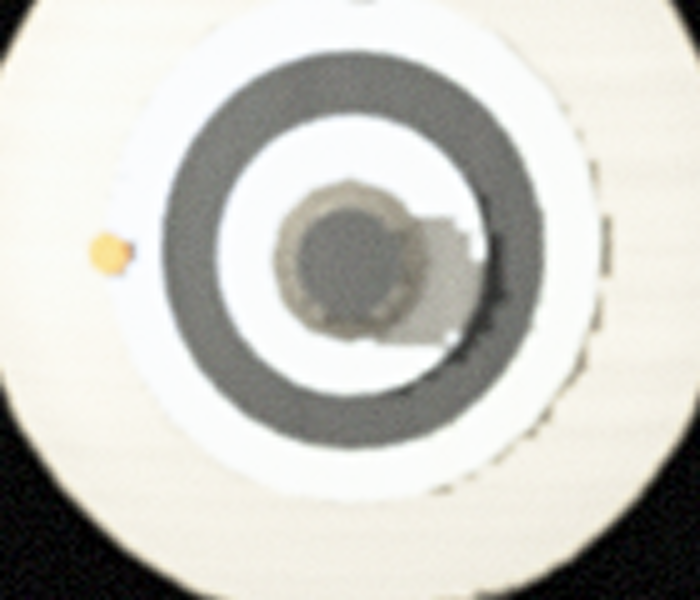

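View pics/w7b.png

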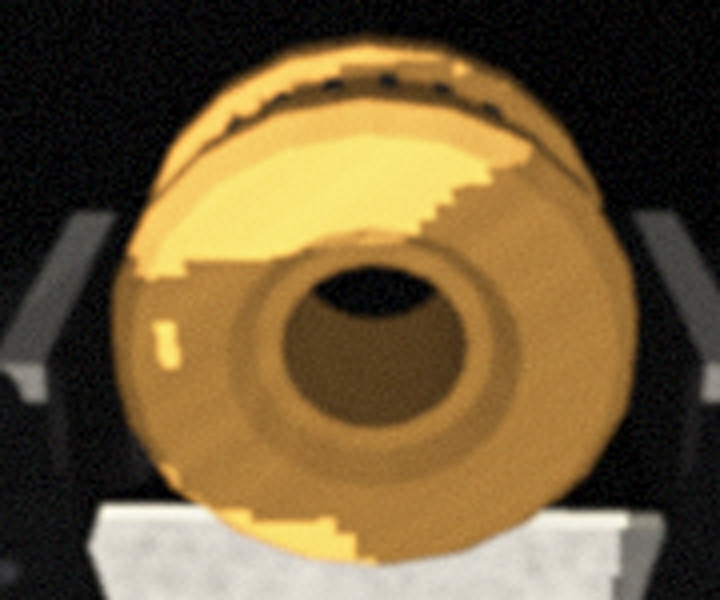

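View pics/w7.png

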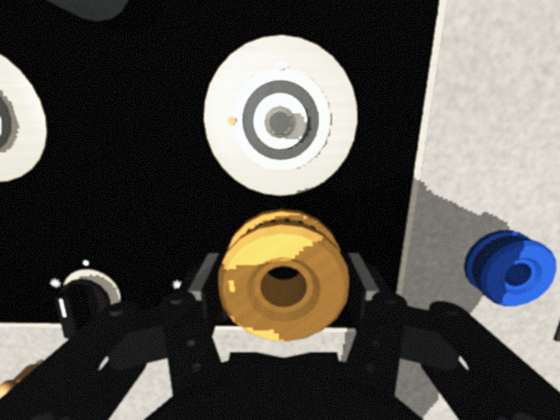

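Run:
```python
from h import *
d=np.load("w7.npz");c=(d["K"],d["r"],d["t"]);p=d["p"]
a=onz(c,(279.6,123),.07);b=onz(c,(280.4,120.8),.034);print(a,b)
h=onz(c,(283.75,286.6),p[2]+.0036);print("ring-tcp",h-p)
m=(a+b)/2
seat=np.array([m[0],m[1],0]); t=seat-np.array([h[0]-p[0],h[1]-p[1],0]); t[2]=.104
s=ctrl.sense();print(s["eef_pos"],"tcp target",t,totool(t))
print(R.from_quat(s["orientation"]).as_matrix().round(4))
```

```text
[0.58833112 0.01110367 0.07      ] [0.58908284 0.01087663 0.034     ]
ring-tcp [-0.00136159 -0.00076351  0.0036    ]
[0.51697887 0.01469247 0.11949955] tcp target [0.59006857 0.01175366 0.104     ] [-0.08869683  0.62044296  2.92450792]
[[-7.040e-02  1.000e-04  9.975e-01]
 [-9.975e-01 -2.000e-04 -7.040e-02]
 [ 2.000e-04 -1.000e+00  2.000e-04]]
```

```bash
python3 -m handwheel '[[120,[0,0,0.5],0],[120,[0,0.2,1.2],0],[120,[-0.1,0.4,2],0],[120,[-0.1,0.6,2.6],0],[120,[-0.1,0.6,2.92],0],[120,[-0.1,0.6,2.92],0],[120,[-0.1,0.6,2.92],0],[120,[-0.1,0.6,2.92],0]]'
python3 - <<'E'
from h import *
a=ctrl.grab_frame("scene")[190:290,200:310,::-1];b=ctrl.grab_frame("side")[155:255,240:350,::-1]
cv2.imwrite("pics/x8.png",cv2.resize(np.hstack([a,b]),None,fx=3.6,fy=3.6,interpolation=cv2.INTER_CUBIC))
s=ctrl.sense();print(s["eef_pos"],s["force"],totool((.5901,.0118,.094)))
E
```

```text
time_s: 9.57
eef_pos: [0.5889, 0.0121, 0.1047]
orientation: [-0.482, 0.518, -0.517, 0.482]
force: [0.4, -0.7, -2.2]
grip_width: 0.0605
[0.5890579  0.012286   0.10485523] [-0.05834874  0.34179311 -2.53327619] [0.0165828  0.43420081 0.04298588]
```

View pics/x8.png

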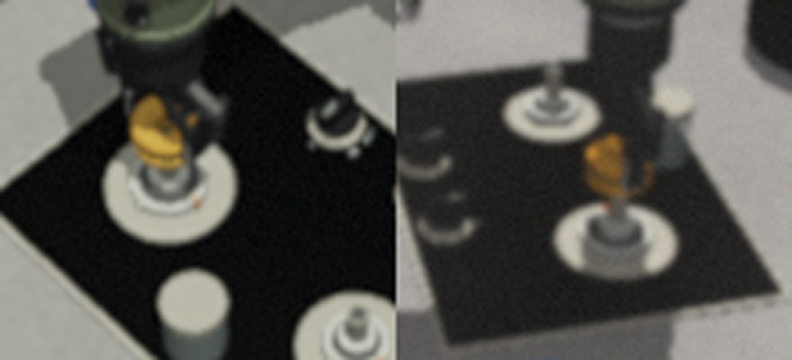

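```bash
python3 -m handwheel '[[120,[0,0,0.04],0],[120,[0,0.1,0.04],0],[120,[0,0.2,0.04],0],[120,[0,0.3,0.04],0],[120,[0,0.4,0.04],0],[120,[0,0.5,0.04],0],[120,[0,0.55,0.04],0],[120,[0,0.55,0.04],0]]'
python3 - <<'E'
from h import *
s=ctrl.sense();print(s["eef_pos"],s["force"],s["wrist_torque"],totool((.5901,.0118,.094)))
E
```

```text
time_s: 10.33
eef_pos: [0.5904, 0.0121, 0.0904]
orientation: [-0.482, 0.517, -0.517, 0.482]
force: [-1.3, -0.6, -2.1]
grip_width: 0.0606
[0.59042738 0.01210413 0.09040822] [-1.26115017 -0.60999335 -2.13861997] [-0.02039935 -0.00685212  0.01313822] [ 0.01308001 -0.14366265 -0.01228175]
```

```bash
python3 -m handwheel '[[120,[0,0.05,0],0],[120,[0,0.1,0],0],[120,[0,0.15,0],0],[120,[0,0.2,0],0],[120,[0,0.25,0],0],[120,[0,0.3,0],0],[120,[0,0.35,0],0],[120,[0,0.35,0],0]]'
python3 - <<'E'
from h import *
s=ctrl.sense();print(s["eef_pos"],s["force"],s["wrist_torque"],totool((.5901,.0118,.094)))
c=cam("wrist");im=ctrl.grab_frame("wrist")
cv2.imwrite("pics/w9.png",cv2.resize(im[190:360,180:400,::-1],None,fx=3.5,fy=3.5))
E
```

```text
time_s: 11.0
eef_pos: [0.5905, 0.0121, 0.0818]
orientation: [-0.482, 0.517, -0.517, 0.482]
force: [-0.6, -0.9, -1.3]
grip_width: 0.0606
[0.59050864 0.01212434 0.08181042] [-0.57622407 -0.93678127 -1.26800645] [ 0.04139807 -0.0566307   0.01450608] [ 0.0141212  -0.48757862 -0.01551318]
```

View pics/w9.png

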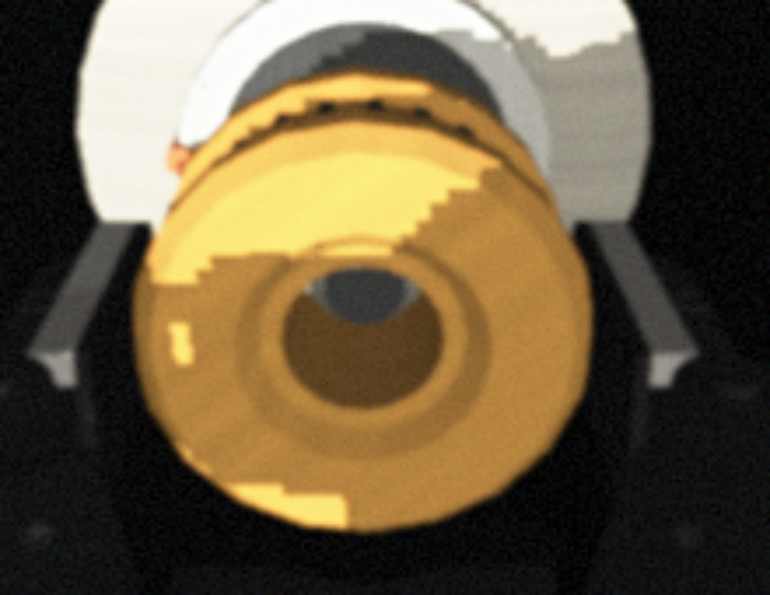

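The probe tip is visible inside the hole and there's no contact force. I'll keep lowering.

```bash
python3 -m handwheel '[[120,[0,0.1,0],0],[120,[0,0.2,0],0],[120,[0,0.3,0],0],[120,[0,0.4,0],0],[120,[0,0.5,0],0],[120,[0,0.6,0],0],[120,[0,0.65,0],0],[120,[0,0.65,0],0]]'
python3 - <<'E'
from h import *
s=ctrl.sense();print(s["eef_pos"],s["force"],s["wrist_torque"],totool((.5901,.0118,.094)))
E
```

```text
time_s: 11.72
eef_pos: [0.5904, 0.0121, 0.0655]
orientation: [-0.482, 0.517, -0.517, 0.482]
force: [-0.4, -1.1, -2.1]
grip_width: 0.0602
[0.59043987 0.01209864 0.06546367] [-0.36608335 -1.1242308  -2.14542488] [0.00810346 0.01597656 0.03126032] [ 0.01297205 -1.14144643 -0.01322848]
```

```bash
python3 -m handwheel '[[120,[0,0.06,0],0],[120,[0,0.1,0],0],[120,[0,0.14,0],0],[120,[0,0.18,0],0],[120,[0,0.2,0],0],[120,[0,0.22,0],0],[120,[0,0.24,0],0],[120,[0,0.24,0],0]]'
```

```text
time_s: 12.38
eef_pos: [0.5906, 0.0121, 0.0597]
orientation: [-0.482, 0.517, -0.517, 0.482]
force: [-0.1, -1.2, -1.6]
grip_width: 0.0606
```

```bash
python3 -m handwheel '[[120,[0,0.02,0],0],[120,[0,0.03,0],0],[120,[0,0.04,0],0],[120,[0,0.06,0],0],[120,[0,0.07,0],0],[120,[0,0.08,0],0],[120,[0,0.08,0],0],[120,[0,0.08,0],0]]'
```

```text
time_s: 13.05
eef_pos: [0.5906, 0.0121, 0.0578]
orientation: [-0.482, 0.517, -0.517, 0.482]
force: [0.1, -0.3, -1.7]
grip_width: 0.0606
```

```bash
python3 -m handwheel '[[120,[0,0.02,0],0],[120,[0,0.03,0],0],[120,[0,0.04,0],0],[120,[0,0.06,0],0],[120,[0,0.07,0],0],[120,[0,0.08,0],0],[120,[0,0.08,0],0],[120,[0,0.08,0],0]]'
python3 - <<'E'
from h import *
c=cam("wrist");im=ctrl.grab_frame("wrist")
cv2.imwrite("pics/w10.png",cv2.resize(im[190:360,180:400,::-1],None,fx=3.5,fy=3.5))
E
```

```text
time_s: 13.72
eef_pos: [0.5906, 0.0121, 0.0559]
orientation: [-0.482, 0.517, -0.517, 0.482]
force: [-2.2, 0.1, 2.5]
grip_width: 0.0609
```

View pics/w10.png

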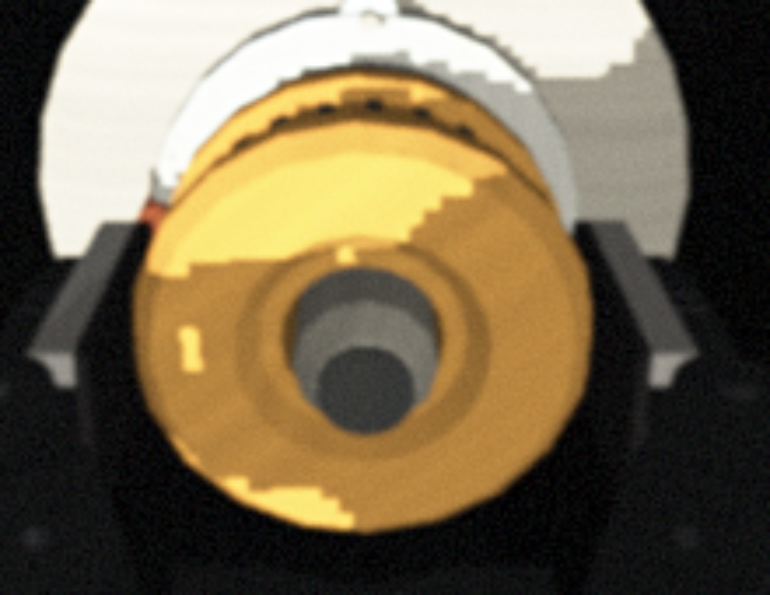

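```bash
python3 -m handwheel '[[120,[0,0.01,0],0],[120,[0,0.02,0],0],[120,[0,0.03,0],0],[120,[0,0.04,0],0],[120,[0,0.04,0],0],[120,[0,0.04,0],0],[120,[0,0.04,0],0],[120,[0,0.04,0],0]]'
```

```text
time_s: 14.43
eef_pos: [0.5907, 0.0121, 0.0558]
orientation: [-0.482, 0.517, -0.517, 0.482]
force: [-8.6, 0.8, 22.2]
grip_width: 0.0605
```

It's seated: a further 1 mm of command moved it 0.1 mm and raised the force to 22 N. I'll back off to relieve that and open.

```bash
python3 -m handwheel '[[120,[0,-0.03,0],0],[105,[0,-0.03,0],0],[90,[0,-0.03,0],0],[70,[0,-0.03,0],0],[50,[0,-0.03,0],0],[30,[0,-0.03,0],0],[10,[0,-0.03,0],0],[0,[0,-0.03,0],0]]'
python3 - <<'E'
from h import *
c=cam("wrist");im=ctrl.grab_frame("wrist")
cv2.imwrite("pics/w11.png",cv2.resize(im[190:360,180:400,::-1],None,fx=3.5,fy=3.5))
print(ctrl.sense())
E
```

```text
time_s: 15.1
eef_pos: [0.5906, 0.0121, 0.0555]
orientation: [0.482, -0.517, 0.517, -0.482]
force: [-0.9, 0.7, 0.3]
grip_width: 0.085
{'time_s': 15.15, 'q': array([-0.53368345,  0.84855423,  0.62829954,  1.84245931, -0.74932845,
        0.70411932, -1.11030638]), 'qd': array([-0.00023097, -0.00216194, -0.00081455,  0.00017875, -0.00134306,
        0.00151601, -0.00147097]), 'joint_efforts': array([-3.06489354e-03, -9.50405860e+01,  2.18131006e+01, -2.05717921e+01,
        1.32516239e-02, -2.62283305e-03,  8.66978280e-05]), 'eef_pos': array([0.59061792, 0.01209632, 0.05550237]), 'orientation': array([ 0.48211988, -0.51726207,  0.51730007, -0.48207988]), 'force': array([-0.215897  , -0.48053895,  0.43292911]), 'wrist_torque': array([ 0.00159879, -0.04407906, -0.00320717]), 'grip_width': 0.08590483886712745}
```

View pics/w11.png

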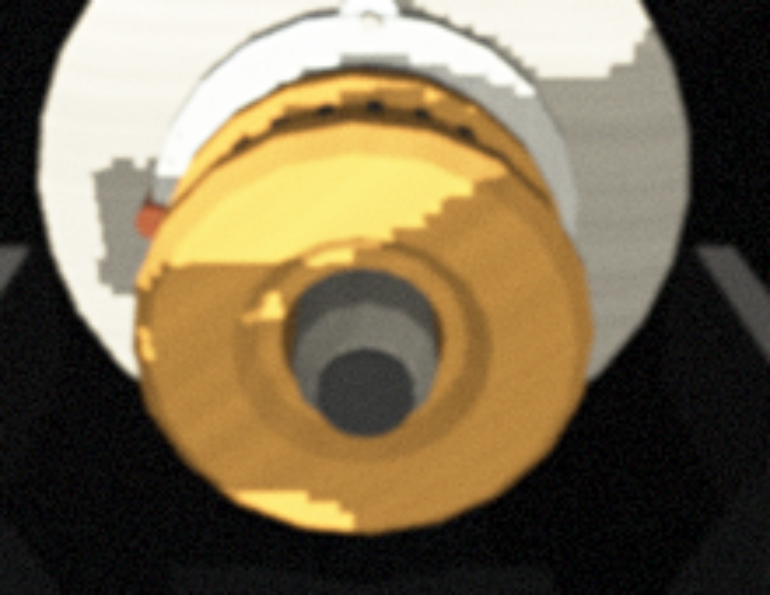

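The ring stayed put when the fingers opened, so it's home. I'll go up, then over the knob.

```bash
python3 -m handwheel '[[0,[0,-0.2,0],0],[0,[0,-0.6,0],0],[0,[0,-1.2,0],0],[0,[0,-2.2,0],0],[0,[0,-3.4,0],0],[0,[0,-4.6,0],0],[0,[0,-5.5,0],0],[0,[0,-5.8,0],0]]'; python3 -c "
from h import *
print(totool((.4392,.0838,.2)),ctrl.sense()['eef_pos'])"
```

```text
time_s: 15.82
eef_pos: [0.5916, 0.0117, 0.2047]
orientation: [0.481, -0.517, 0.518, -0.483]
force: [0.1, 0.1, 0.0]
grip_width: 0.0851
[-2.44378229  0.1638696  -6.2868524 ] [0.59163038 0.0117235  0.20470165]
```

```bash
python3 -m handwheel '[[0,[-0.3,0,-0.8],0],[0,[-0.8,0,-2],0],[0,[-1.4,0,-3.4],0],[0,[-1.9,0,-4.8],0],[0,[-2.3,0,-5.8],0],[0,[-2.4,0,-6.3],0],[0,[-2.4,0,-6.3],0],[0,[-2.4,0,-6.3],0]]'
python3 - <<'E'
from h import *
for i in range(2):
  s=ctrl.sense();c=cam("wrist"); im=ctrl.grab_frame("wrist"); print(s["eef_pos"])
np.savez("w12.npz",K=c[0],r=c[1],t=c[2],p=s["eef_pos"],q=s["orientation"])
cv2.imwrite("pics/w12.png",im[:,:,::-1])
print(s["q"],proj(c,(.4392,.0838,.043)),proj(c,(.5887,.0110,.062)))
u=proj(c,(.4392,.0838,.043)).astype(int);x,y=u[0]-60,u[1]-60
print(x,y)
cv2.imwrite("pics/w12a.png",cv2.resize(im[y:y+120,x:x+120,::-1],None,fx=5,fy=5,interpolation=cv2.INTER_CUBIC))
E
```

```text
time_s: 16.48
eef_pos: [0.4375, 0.0836, 0.201]
orientation: [-0.482, 0.517, -0.517, 0.483]
force: [-0.2, -0.5, 1.0]
grip_width: 0.085
[0.43752872 0.08356823 0.20099957]
[0.4381412  0.08318573 0.20095632]
[-1.01022153  0.45827398  0.91539458  2.13144495 -0.5184149   0.78745241
 -1.40650721] [281.81170089 195.09845027] [362.03107756   7.77200295]
221 135
```

View pics/w12.png

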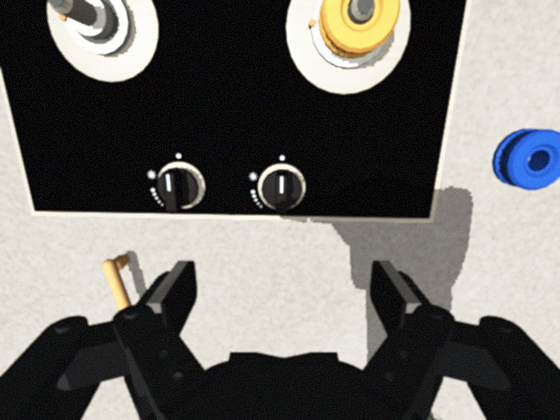

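View pics/w12a.png

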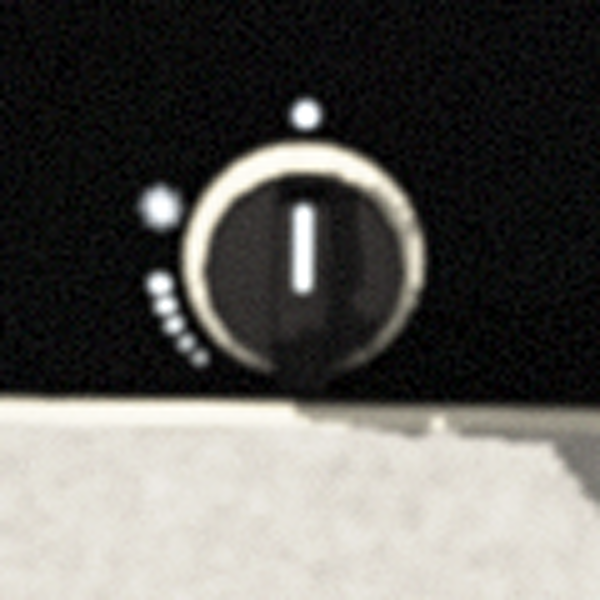

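Run:
```python
from h import *
d=np.load("w12.npz");c=(d["K"],d["r"],d["t"])
im=cv2.imread("pics/w12.png")
g=im[150:230,240:330].astype(float); g=np.clip((g)*3,0,255).astype(np.uint8)
cv2.imwrite("pics/w12b.png",cv2.resize(g,None,fx=7,fy=7,interpolation=cv2.INTER_CUBIC))
print(onz(c,(282,189),.021),onz(c,(281.6,192),.043))
a,b=onz(c,(281.6,176),.043),onz(c,(281.6,193.5),.043);e=a-b;print(a,b,np.degrees(np.arctan2(e[1],e[0])))
for z,r in((.021,.022),(.043,.02)):
  print(z,[proj(c,(.4392+r*np.cos(t),.0838+r*np.sin(t),z)).round(1) for t in (0,np.pi/2,np.pi,-np.pi/2)])
a,b=onz(c,(30,211.5),.008),onz(c,(432,218.5),.008);e=a-b;print(np.degrees(np.arctan2(-e[0],e[1])))
```

```text
[0.44013002 0.08362349 0.021     ] [0.44234813 0.08378479 0.043     ]
[0.45822066 0.08265349 0.043     ] [0.44083358 0.08389274 0.043     ] -4.07680934823127
0.021 [array([280.4, 169.2]), array([261.2, 191.3]), array([283.3, 209.7]), array([302.7, 188.5])]
0.043 [array([280.3, 175.1]), array([261.6, 196.5]), array([283.2, 214.3]), array([302.1, 193.7])]
-5.046235214791449
```

View pics/w12b.png

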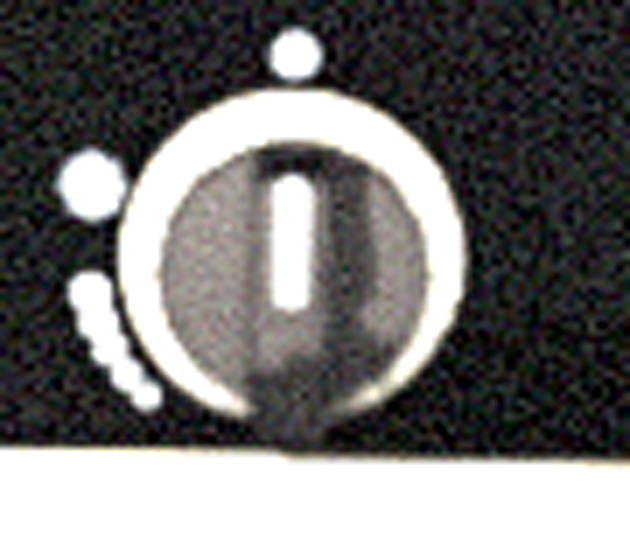

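The right knob's bar is at about (281,192), pointing at the off dot at (282,158). The spark star is at (253,177). The knob axis comes out at about (0.4398, 0.0837), which agrees with the given seat offset of 155/60 mm. I'll come down above it with partly closed fingers.

```bash
python3 -c "
from h import *
print(totool((.4398,.0837,.09)),ctrl.sense()['eef_pos'])"
```

```text
[-0.03597335  4.43380932  0.05095544] [0.43838219 0.08288646 0.20084415]
```

```bash
python3 -m handwheel '[[60,[0,0.5,0],0.1],[90,[0,1.2,0.05],0.15],[110,[-0.03,2,0.05],0.15],[110,[-0.03,3,0.05],0.15],[110,[-0.03,3.8,0.05],0.15],[110,[-0.03,4.3,0.05],0.15],[110,[-0.03,4.4,0.05],0.15],[110,[-0.03,4.4,0.05],0.15]]' 40
python3 - <<'E'
from h import *
for i in range(3):
  s=ctrl.sense();c=cam("wrist"); im=ctrl.grab_frame("wrist"); print(s["eef_pos"])
np.savez("w13.npz",K=c[0],r=c[1],t=c[2],p=s["eef_pos"],q=s["orientation"])
cv2.imwrite("pics/w13.png",im[:,:,::-1])
m=R.from_quat(s["orientation"]).as_matrix();print(s["q"],s["grip_width"],np.degrees(np.arctan2(m[1,0],m[0,0])))
for z,r in((.021,.022),(.043,.02)):
  print(z,[proj(c,(.4398+r*np.cos(t),.0837+r*np.sin(t),z)).round(1) for t in (0,np.pi/2,np.pi,-np.pi/2)])
g=im[180:320,210:350,::-1].astype(float); g=np.clip((g)*3,0,255).astype(np.uint8)
cv2.imwrite("pics/w13b.png",cv2.resize(g,None,fx=4.2,fy=4.2,interpolation=cv2.INTER_CUBIC))
E
```

```text
time_s: 17.25
eef_pos: [0.4393, 0.0828, 0.0901]
orientation: [-0.478, 0.521, -0.521, 0.477]
force: [0.9, -0.4, 0.5]
grip_width: 0.0483
[0.43930438 0.08283038 0.09013609]
[0.43954036 0.08303147 0.09078644]
[0.4396138  0.08332903 0.09111686]
[-0.80318992  0.6320131   0.65553682  2.20103541 -0.76457166  0.54688594
 -1.21939828] 0.04896361946497972 -94.97795423379912
0.021 [array([278.9, 197.6]), array([250.6, 230.2]), array([284.4, 256. ]), array([312.9, 225.1])]
0.043 [array([278.7, 210. ]), array([250.2, 242.6]), array([284.2, 268.3]), array([313.1, 237.5])]
```

View pics/w13.png

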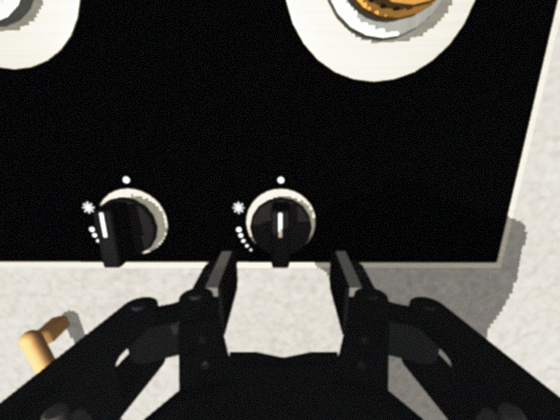

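View pics/w13b.png

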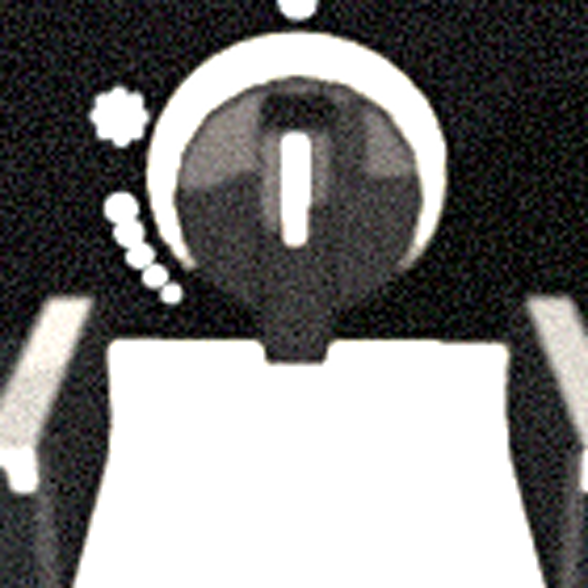

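```bash
python3 -m handwheel '[[110,[-0.02,0.3,0.02],0],[110,[-0.02,0.7,0.02],0],[110,[-0.02,1.1,0.02],0],[110,[-0.02,1.5,0.02],0],[110,[-0.02,1.8,0.02],0],[110,[-0.02,1.98,0.02],0],[110,[-0.02,1.98,0.02],0],[110,[-0.02,1.98,0.02],0]]' 30
python3 - <<'E'
from h import *
s=ctrl.sense();c=cam("wrist"); im=ctrl.grab_frame("wrist"); print(s["eef_pos"],s["force"],s["q"])
cv2.imwrite("pics/w14.png",im[:,:,::-1])
im=ctrl.grab_frame("side");cv2.imwrite("pics/s14.png",cv2.resize(im[150:270,190:350,::-1],None,fx=4.5,fy=4.5))
E
```

```text
time_s: 18.07
eef_pos: [0.4397, 0.0841, 0.0412]
orientation: [0.478, -0.521, 0.521, -0.478]
force: [0.2, -0.7, 0.9]
grip_width: 0.0483
[0.43965054 0.08409357 0.04116571] [ 0.23614384 -0.70626444  0.93481166] [-0.70372116  0.710201    0.51562962  2.21136517 -0.87428796  0.43245533
 -1.12854973]
```

View pics/w14.png

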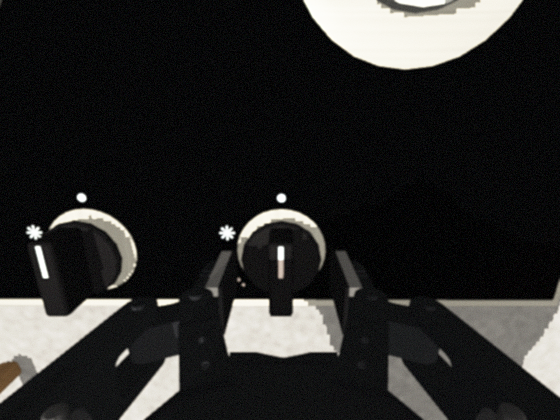

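View pics/s14.png

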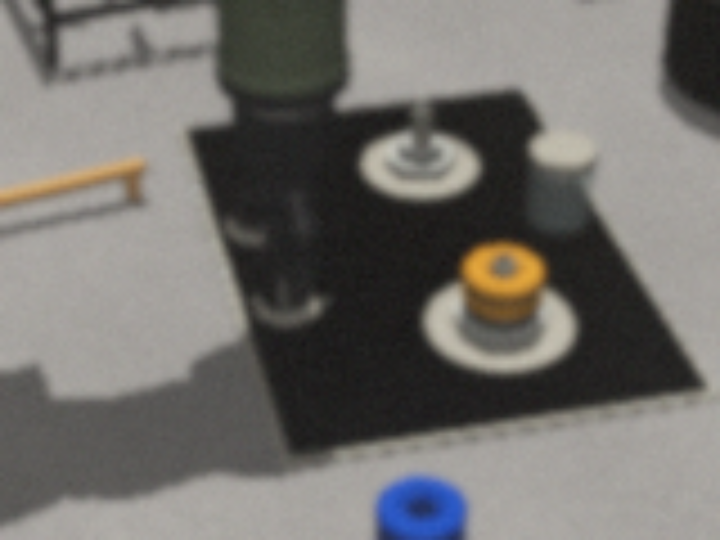

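The ring sits level with the probe through it, and the fingers straddle the right knob's bar. Now I'll close on the bar.

```bash
python3 -m handwheel '[[130,[0,0,0],0],[150,[0,0,0],0],[170,[0,0,0],0],[190,[0,0,0],0],[210,[0,0,0],0],[230,[0,0,0],0],[240,[0,0,0],0],[240,[0,0,0],0]]' 40
python3 - <<'E'
from h import *
s=ctrl.sense();c=cam("wrist"); im=ctrl.grab_frame("wrist"); print(s["eef_pos"],s["force"],s["wrist_torque"],s["grip_width"])
cv2.imwrite("pics/w15.png",cv2.resize(im[180:340,180:390,::-1],None,fx=3.5,fy=3.5))
E
```

```text
time_s: 18.83
eef_pos: [0.4397, 0.085, 0.0411]
orientation: [-0.478, 0.521, -0.521, 0.478]
force: [0.4, 5.8, 3.1]
grip_width: 0.0111
[0.43965724 0.08498356 0.04114627] [0.38636849 5.81309406 3.11463125] [ 1.12910665  0.02148889 -0.04119239] 0.011067339273798084
```

View pics/w15.png

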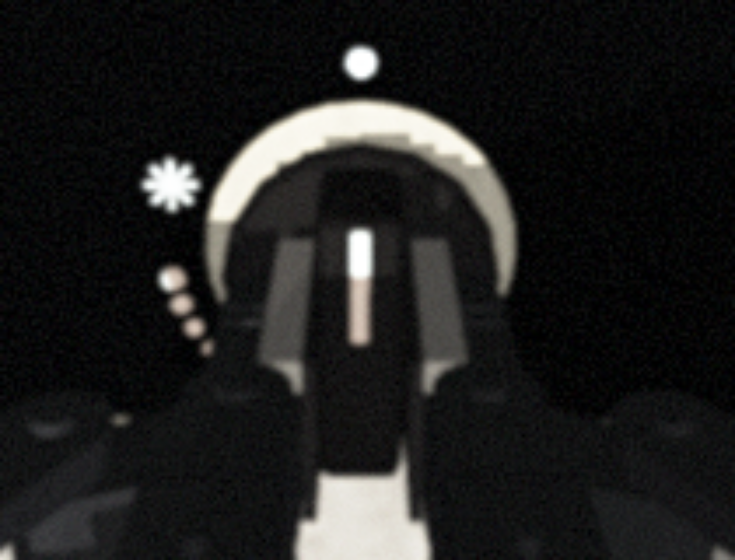

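```bash
python3 -m handwheel '[[240,[-0.02,0,0],0],[240,[-0.035,0.05,0],0],[240,[-0.035,0.1,0],0],[240,[-0.035,0.15,0],0],[240,[-0.035,0.2,0],0],[240,[-0.035,0.25,0],0],[240,[-0.035,0.28,0],0],[240,[-0.035,0.28,0],0]]' 40
python3 - <<'E'
from h import *
s=ctrl.sense(); print(s["eef_pos"],s["force"],s["wrist_torque"],s["grip_width"])
E
```

```text
time_s: 19.55
eef_pos: [0.4398, 0.0852, 0.0348]
orientation: [-0.477, 0.521, -0.521, 0.478]
force: [-7.4, 2.3, 39.6]
grip_width: 0.011
[0.4397964  0.08515943 0.03481161] [-7.3701643   2.26083589 39.60919686] [ 0.58034859  1.61134228 -0.03681522] 0.011004326332628597
```

The knob travelled 6.3 mm to its stop at 40 N. I'll ease off slightly.

```bash
python3 -m handwheel '[[240,[0,-0.01,0],0],[240,[0,-0.02,0],0],[240,[0,-0.03,0],0],[240,[0,-0.03,0],0],[240,[0,-0.03,0],0],[240,[0,-0.03,0],0],[240,[0,-0.03,0],0],[240,[0,-0.03,0],0]]' 40
python3 - <<'E'
from h import *
s=ctrl.sense(); print(s["eef_pos"],s["force"],s["wrist_torque"],s["grip_width"],s["q"])
c=cam("wrist"); im=ctrl.grab_frame("wrist")
cv2.imwrite("pics/w16.png",cv2.resize(im[180:340,180:390,::-1],None,fx=3.5,fy=3.5))
E
```

```text
time_s: 20.22
eef_pos: [0.4397, 0.0852, 0.0351]
orientation: [-0.478, 0.521, -0.521, 0.478]
force: [-3.1, 2.5, 17.9]
grip_width: 0.0107
[0.43970817 0.08518901 0.03509003] [-3.12176005  2.53619506 17.93776547] [ 0.65820708  0.73879436 -0.03820266] 0.010732289875221776 [-0.69250417  0.71972772  0.4973557   2.21130308 -0.88800572  0.41825366
 -1.11852835]
```

View pics/w16.png

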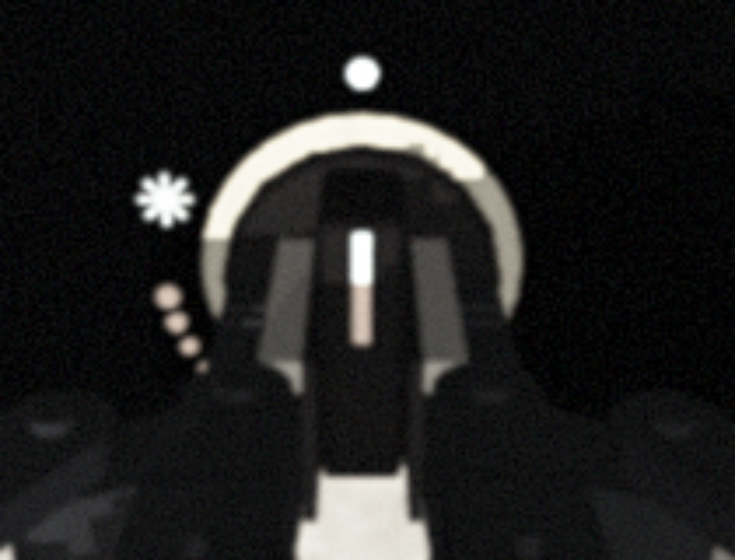

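```bash
python3 -m handwheel '[[240,[0,0,0],-0.5],[240,[0,0,0],-1.3],[240,[0,0,0],-2.2],[240,[0,0,0],-3.1],[240,[0,0,0],-4],[240,[0,0,0],-4.8],[240,[0,0,0],-5.4],[240,[0,0,0],-5.8]]' 40
python3 - <<'E'
from h import *
s=ctrl.sense(); m=R.from_quat(s["orientation"]).as_matrix()
print(s["eef_pos"],s["force"],s["wrist_torque"],s["grip_width"],s["q"],np.degrees(np.arctan2(m[1,0],m[0,0])))
E
```

```text
time_s: 20.93
eef_pos: [0.4398, 0.085, 0.0351]
orientation: [-0.612, 0.353, -0.353, 0.613]
force: [-2.9, 1.6, 16.3]
grip_width: 0.0113
[0.43980623 0.08497944 0.03511521] [-2.87049188  1.55014278 16.26322769] [ 0.20832554  0.51597485 -0.0100829 ] 0.011269602905132042 [-0.58916821  0.68100045  0.35320789  2.20652765 -0.67272218  0.35764904
 -0.71547482] -59.94576772076121
```

Turned 35 degrees, still pressed at 16 N. Now the second half.

```bash
python3 -m handwheel '[[240,[0,0,0],-0.5],[240,[0,0,0],-1.3],[240,[0,0,0],-2.2],[240,[0,0,0],-3.1],[240,[0,0,0],-4],[240,[0,0,0],-4.9],[240,[0,0,0],-5.5],[240,[0,0,0],-5.85]]' 40
python3 - <<'E'
from h import *
for i in range(2):
  s=ctrl.sense(); m=R.from_quat(s["orientation"]).as_matrix()
  print(s["eef_pos"],s["force"],s["wrist_torque"],s["grip_width"],s["q"],np.degrees(np.arctan2(m[1,0],m[0,0])))
  im=ctrl.grab_frame("wrist")
cv2.imwrite("pics/w17.png",im[:,:,::-1])
a=ctrl.grab_frame("scene")[190:290,200:340,::-1];b=ctrl.grab_frame("side")[155:255,210:350,::-1]
cv2.imwrite("pics/x17.png",cv2.resize(np.hstack([a,b]),None,fx=2.85,fy=2.85,interpolation=cv2.INTER_CUBIC))
E
```

```text
time_s: 21.6
eef_pos: [0.44, 0.0849, 0.0351]
orientation: [-0.69, 0.152, -0.152, 0.691]
force: [-1.0, 0.5, 16.1]
grip_width: 0.0106
[0.44004272 0.08485904 0.03514635] [-0.97346363  0.51514377 16.06296463] [-0.03102733  0.29813954 -0.06454906] 0.010626541553479658 [-0.48923889  0.65621486  0.21854529  2.20157844 -0.43137294  0.32208122
 -0.33720198] -24.847542529322652
[0.44004185 0.08486036 0.03513331] [-1.23404701e+00  1.25111874e-03  1.56606160e+01] [ 0.07018285  0.2457677  -0.00668402] 0.011172475193574623 [-0.48901947  0.65621178  0.21824842  2.20153222 -0.43076169  0.32207167
 -0.33624875] -24.758459235608125
```

View pics/w17.png

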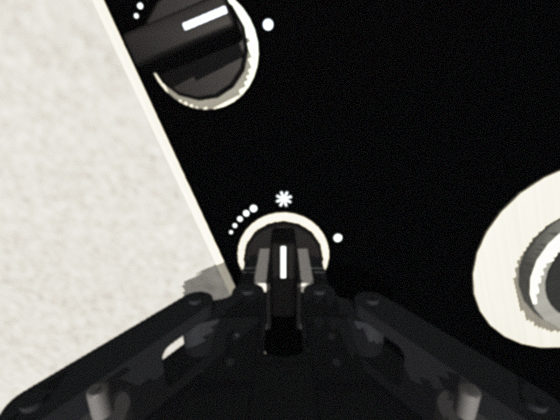

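View pics/x17.png

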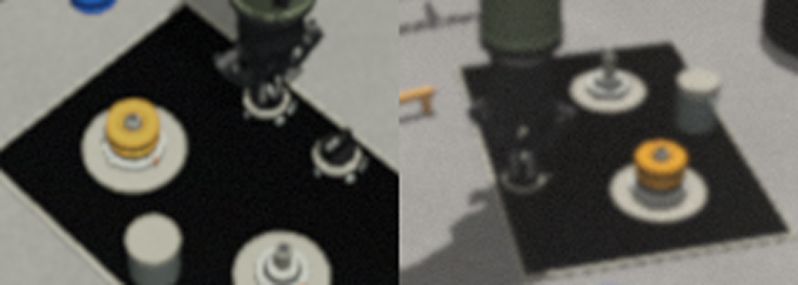

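The pointer line at (283,262) now points straight at the star at (284,199). The tool is down 6.0 mm with 16 N on the knob, and the ring sits level with the probe through it. Handing in.

```bash
python3 -c "
from workcell import ctrl
s=ctrl.sense();print(s['time_s'],s['eef_pos'],s['force'],s['grip_width']);print(ctrl.sign_off())"
```

```text
21.8 [0.44002931 0.08486757 0.03511786] [-0.75835939  0.58329744 16.1409949 ] 0.011135080737092363
the job is handed in; nothing more can be done
None
```

I refitted the large brass ring to the right-hand burner and let it go. Then I pinched the right-hand knob, pushed it to its stop at off, turned it about 70° anticlockwise to the star, and handed in at 21.8 s still holding it in. The hand-in reports no verdict.

- **Ring:** I lowered it in small steps until it stopped (22 N with no further travel). It didn't move when the fingers opened, and the last scene and side pictures show it level with the probe through it. I judged centring and level by eye; after letting go I took no numeric measure.
- **Knob:** it went in about 6.0 mm, judged from tool height, with 16 N still on it at the end. The tool turned from -95° to -24.8°, and the knob's pointer lines up with the star in the wrist picture. The push briefly reached 39.6 N at the stop before I eased off.
- **Measurements that disagreed:**
  - My first seat position was about 2–3 mm off in y because the arm was still settling. I remeasured at rest before lowering.
  - The scene and side cameras differed by 8–10 mm in y, so I relied on the wrist camera.
- **Everything else:** the left knob still points at off. Nothing else appears to have been disturbed, but I didn't measure the other objects' positions at the end.

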